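# Clamp the glued toolbox lid and hold it at its balance point

## Task

The rim of the open toolbox lid has been glued where the yellow tape is: squeeze the orange spring clamp open, push its jaws well down over the rim at the tape and let it clip on there by itself. Then take the lid itself by its rim, not by the clamp, swing it up to its balance point, where it stands straight up on its hinge, and finish while still holding it there steadily. Do not let the lid drop shut, keep the clamp on, and leave the toy car, the meter and the screwdriver where they are.

Things in the scene. Friction and masses are not known exactly. Their poses are not given: they have to be found in the camera images.
- toolbox: Black open toolbox fixed to the bench, 180 (x) x 320 (y) x 85 mm high. Origin at the centre of its underside; its own x axis points from its front to the hinge side (which is the side towards the robot: its x points about at the robot), y along the hinge, z up.
- hinge (a point): Middle of the lid's hinge line, at (90, 0, 90) mm in the toolbox frame. The hinge line runs along the toolbox's y axis.
- lid (a joint): Lid angle, rad: 0 shut (level), 1.571 straight up = balance point (its centre of mass, with or without the clamp, is over the hinge), 1.88 = open stop, leaning out over the hinge towards the robot, where it rests at the start. The hinge is nearly free: below 1.571 the lid falls shut by its weight, above it falls back to the stop. The lid weighs 280 to 560 g.
- lid_rim (a point): Middle of the lid's free edge, at mid-thickness, 170 mm from the hinge line. The lid is a flat black plate, 320 mm along the hinge (y), 10 mm thick. Its axes turn with it: x from the free edge towards the hinge, in the plate's plane (a grip on the rim points along it); y along the edge; z normal to the plate, towards the robot when the lid stands up.
- lid_mark (a point): Middle of the yellow tape on the lid's free edge, 80 mm from lid_rim along lid +y; axes as lid_rim. The tape is 44 mm wide along the edge and wraps 27 mm down both faces. The clamp belongs here, its mouth 8 to 34 mm below the edge.
- clamp: Loose orange spring clamp, 65 g, standing on its jaws, 82 mm high, 36 mm wide along x. Origin at the bottom, midway between the jaw tips; z up to the handles; its jaws part, and its handles are squeezed, along y. Pivot 35 mm above the origin; the flat jaws below it are 30 mm long, 6 mm thick. This body is the half on the +y side: it tilts by half the jaw angle while squeezed.
- clamp_mouth (a point): The clamp's origin: midway between the jaw tips.
- clamp_grip (a point): Good place to grip the clamp, between its handles, 68 mm above its origin, fingers closing along its y. The two handles (30 mm wide in x) make a V, released 45 mm over their backs here and 54 mm at the top, 24 mm and parallel when fully squeezed. That takes 8 N at first, 11 N at the end; any grip of 20 N or more squeezes it to its stop.
- clamp_jaw (a joint): Opening angle of the clamp, rad: 0 released (jaws parallel, 9 mm apart), 0.6 fully squeezed (29 mm gap at the tips, its stop); about 0.03 when clipped on the lid. A spring closes it.
- toy_car: Bystander: small wooden toy car, blue with red wheels, 85 x 52 x 53 mm, loose. Origin under its centre, length along its x.
- meter: Bystander: yellow hand meter lying flat, 125 x 68 x 36 mm, loose. Origin under its centre, length along its x.
- screwdriver: Bystander: screwdriver lying on the bench, loose.

How it is judged (in metres and radians):
On the way:
1. the clamp is clipped over the lid's rim at the tape and the fingers have let go of it (x of clamp_mouth in the frame of lid_mark between 0.008 and 0.034 m and y of clamp_mouth in the frame of lid_mark between -0.015 and 0.015 m and z of clamp_mouth in the frame of lid_mark between -0.01 and 0.01 m and angle between the z axis of clamp and the x axis of lid_mark, either way round below 0.35 rad and contact force between clamp and lid above 2 N and contact force between the fingers and clamp below 0.1 N and value of joint lid above 1.3 rad), for 0.3 s.
At the end, for the whole second after the job is handed in: Fingers hold the lid still (force over 0.5 N) at 1.50 to 1.64 rad, straight up within 4 degrees; clamp pinches the rim with over 2 N, not touched by the fingers, its mouth 8 to 34 mm below the edge, within 15 mm of the middle of the tape, in line with the lid within 0.35 rad (value of joint lid between 1.5 and 1.64 rad and velocity of joint lid between -0.06 and 0.06 rad/s and contact force between the fingers and lid above 0.5 N and linear speed of clamp below 0.02 m/s and x of clamp_mouth in the frame of lid_mark between 0.008 and 0.034 m and y of clamp_mouth in the frame of lid_mark between -0.015 and 0.015 m and z of clamp_mouth in the frame of lid_mark between -0.01 and 0.01 m and angle between the z axis of clamp and the x axis of lid_mark, either way round below 0.35 rad and contact force between clamp and lid above 2 N and contact force between the fingers and clamp below 0.1 N); the arm keeps its last pose, push and grip.
It fails at once if the lid drops shut (value of joint lid below 1.2 rad).
It fails at once if the toy car is disturbed (distance of toy_car from where it was at the start of the episode above 0.02 m).
It fails at once if the meter is disturbed (distance of meter from where it was at the start of the episode above 0.02 m).
It fails at once if the screwdriver is disturbed (distance of screwdriver from where it was at the start of the episode above 0.02 m).
It also fails if it takes over 58 s, if anything falls off the work surface, if the arm or the gripper's body presses on something with over 40 N, if the wrist force passes 120 N, or if a joint passes its speed limit or range.

## Robot

A 6-joint arm with a two-finger parallel gripper is mounted at the origin on the work surface. World frame = base frame: x ahead of the robot, y to its left, z up, the work surface at z = 0. Lengths are in mm, angles in rad, forces in N, time in s.
With the tool pointing down it reaches from about 200 to 875 mm from the base axis. Payload 3.4 kg.
Tool frame: the origin (TCP) lies midway between the tips of the shut fingers; the grasp point (between the pads) lies 19 mm behind it; z points along the fingers, x is the direction in which the jaws open and shut, and the axes are right-handed (so a half turn about z gives the same grasp; the last joint's range is limited). The gripper opens to 94 mm and grips with 3 to 60 N. Pads are 16 mm wide; open, the fingers measure 119 mm over their backs; the gripper's body (75 mm by 177 mm) begins 78 mm behind the grasp point.
Start: joints at [1.009, 0.276, 1.505, -0, 1.361, -0.121], TCP at [245.353, 520.065, 205.493] pointing down, gripper open.
Joint ranges: [-2.89, 2.89], [-0.75, 2.08], [0.22, 2.7], [-1.18, 4.32], [0.11, 2.71], [-2.7, 2.7]. Speed limits (rad/s): [2.57, 2.57, 3.14, 3.14, 3.14, 3.14].

## Interface

Orientations are given as a unit quaternion [w, x, y, z].
In Python, from bench import observe, camera, finish_job, spot_in, silhouettes gives the robot as it stands. The module is installed in compiled form; this text tells all that it offers.
- The arm moves only by the tool drive_tool, never from a script. Its argument "motion" is a list of rows, each an object with "delta_pos": the shift along the tool's x, y, z in cm, a list of three; "dr": the turn, a rotation vector about the tool's x, y, z in rad, a list of three; "gripper": the closure, from 0 (fully open) to 1 (shut). A call has 1 to 12 rows; each row shifts and turns the commanded pose from where the row before left it, along the tool's axes as they then stand; what a row does not reach is not made up. A row lasts 1/10 s, in which the tool goes at most 50 mm and 8.59 degrees, less where a joint would pass 70% of its speed; a pose out of reach is approached as far as the arm can. A call is refused whole if a number of a shift passes 5 or a number of a turn 0.15, either way. A call with a gripper value outside its range is refused whole. The fingers move at their own pace and stop on an object; "force" is the grip in N (left out, the last holds). Time passes only in rows, so rows that do not move let the fingers close. It gives the time, the measured TCP pose, the force and the opening at its end, in the units of the state.
- observe(): the state, without advancing time (a new reading comes with each control period).
- camera(name): name is "scene" or "top" or "wrist"; returns a dict with "img" (384x512x3 uint8, blue, green, red), "mtx" (3x3 intrinsics, pixels), "extrinsics" (4x4, takes a point from camera to world coordinates). Camera axes: x right, y down, z forward; pixel columns grow to the right and rows downward; lengths in mm; the calibration is good to about 2 mm. A picture is of the moment at which its call begins. There is no depth.
- finish_job(): hands the job in, once; it reports no verdict.
Trained networks look in a picture, given as the dict that the camera call returned (one of the last four; its "shot" number tells which), for a name from the list of things; names that differ only in an ending like _2 or _b are one class to them, and where a whole thing is asked for, a point or a joint stands for the part that bears it (a point fixed in the world has none). Each returns a list of dicts, best first, with "confidence" (0 to 1); they miss things now and then, are a little off and sometimes report something else, mostly with a low value. They report only what shows in the picture. A call takes as long as a camera call.
- spot_in(target, picture): "extent" ([left, top, right, bottom] in pixels, round what is visible of it).
- silhouettes(target, picture): "region" (384x512 bool, what is visible of it) and "extent" ([left, top, right, bottom] in pixels, round what is visible of it).
The state is a dict: "time_s": time; "joint_pos": joint angles; "joint_vel": joint speeds; "joint_efforts": joint torques, N m; "ee_pos": TCP position; "tcp_rot": TCP orientation; "force": force on the tool from outside, world axes, zero at the start; "ft_torque": the same for the moment, N m; "gripper_width": finger opening in mm.
Only numpy, scipy, OpenCV 4.12 (cv2) and the standard library are available. Lean on these libraries where they do the work, as an engineer would, in place of code of your own. Each camera call takes 0.05 s, during which the arm holds its last target.

## Working session

There is one attempt and no reset: what is moved stays moved. The work goes in short steps, Python scripts to look and compute and a tool call to move; the robot and the scene stay as the last step left them, time stands still between calls to the robot, and variables do not carry over. Pictures are saved under pics/ and viewed, and the job is handed in when it is done.

Besides the shell and the picture viewer there is one more tool, called after "Request:" as name(argument=value, ...) on one line, values as JSON. drive_tool: Moves the arm, as the interface text tells. Its arguments: {"type":"object","properties":{"motion":{"type":"array","items":{"type":"object","properties":{"delta_pos":{"type":"array","items":{"type":"number"}},"dr":{"type":"array","items":{"type":"number"}},"gripper":{"type":"number"}}}},"force":{"type":"number"}},"required":["motion"]}

```bash
mkdir -p pics; cat > h.py <<'E'
import numpy as np, cv2
from bench import *
from scipy.spatial.transform import Rotation as R
def proj(c,P):
    T=np.linalg.inv(c["extrinsics"]); P=np.atleast_2d(P)
    q=P@T[:3,:3].T+T[:3,3]; q=q@c["mtx"].T; return q[:,:2]/q[:,2:]
def ray(c,px):
    px=np.atleast_2d(px); d=np.c_[px,np.ones(len(px))]@np.linalg.inv(c["mtx"]).T@c["extrinsics"][:3,:3].T
    return c["extrinsics"][:3,3],d
def onz(c,px,z):
    o,d=ray(c,px); return o+d*((z-o[2])/d[:,2:])
def tri(cs,pxs):
    A=np.zeros((3,3));b=np.zeros(3);L=[]
    for c,p in zip(cs,pxs):
        o,d=ray(c,p); d=d[0]/np.linalg.norm(d[0]); M=np.eye(3)-np.outer(d,d);A+=M;b+=M@o;L.append((M,o))
    x=np.linalg.solve(A,b); return x,[np.linalg.norm(M@(x-o)) for M,o in L]
E
python3 - <<'E'
from h import *
np.set_printoptions(precision=3,suppress=True)
s=observe();print(s)
for n in ["scene","top","wrist"]:
    c=camera(n);cv2.imwrite(f"pics/{n}0.png",c["img"]);np.savez(f"{n}0.npz",**{k:c[k] for k in("img","mtx","extrinsics")})
    print(n,c["mtx"],c["extrinsics"])
    for t in ["toolbox","lid","lid_mark","clamp","toy_car","meter","screwdriver"]:
        print(t,[(np.round(d["extent"]),round(d["confidence"],2)) for d in spot_in(t,c)][:3])
E
```

```text
{'time_s': 0.0, 'joint_pos': array([ 1.009,  0.277,  1.506, -0.   ,  1.361, -0.121]), 'joint_vel': array([-0.   ,  0.   ,  0.   , -0.   , -0.001, -0.   ]), 'joint_efforts': array([ -0.001, -40.46 , -23.722,   0.07 ,   0.035,  -0.   ]), 'ee_pos': array([245.052, 519.552, 204.607]), 'tcp_rot': array([ 0.   ,  0.845,  0.535, -0.001]), 'force': array([-0.087, -0.179,  0.538]), 'ft_torque': array([ 0.008,  0.042, -0.005]), 'gripper_width': 94.01421034479296}
scene [[419.847   0.    255.279]
 [  0.    419.847 195.323]
 [  0.      0.      1.   ]] [[  -0.019    0.843   -0.537 1164.036]
 [   1.       0.021   -0.002    7.222]
 [   0.009   -0.537   -0.844  898.897]
 [   0.       0.       0.       1.   ]]
toolbox [(array([187., 102., 350., 274.]), 0.77), (array([366., 147., 377., 167.]), 0.19)]
lid [(array([198., 106., 354., 188.]), 0.77)]
lid_mark [(array([198., 107., 352., 186.]), 0.98)]
clamp [(array([365., 139., 388., 168.]), 0.88)]
toy_car [(array([104., 133., 135., 163.]), 0.62)]
meter [(array([369., 198., 413., 252.]), 0.62), (array([103., 130., 135., 164.]), 0.62)]
screwdriver [(array([1
[... 423 characters left out ...]
array([172., 195., 308., 233.]), 0.61)]
clamp [(array([130., 242., 155., 253.]), 0.53)]
toy_car [(array([375., 238., 396., 270.]), 0.55), (array([172., 193., 308., 232.]), 0.25)]
meter [(array([119., 158., 162., 204.]), 0.63)]
screwdriver [(array([363., 148., 374., 208.]), 0.87)]
wrist [[323.457   0.    257.969]
 [  0.    323.457 196.826]
 [  0.      0.      1.   ]] [[  0.426   0.876   0.227 180.237]
 [  0.904  -0.413  -0.106 551.029]
 [  0.001   0.25   -0.968 384.648]
 [  0.      0.      0.      1.   ]]
toolbox []
lid [(array([183., 372., 210., 383.]), 0.17)]
lid_mark []
clamp [(array([182., 366., 206., 382.]), 0.79)]
toy_car [(array([184., 372., 211., 383.]), 0.32)]
meter []
screwdriver []
```

```bash
python3 - <<'E'
import cv2,numpy as np
s=cv2.imread("pics/scene0.png");t=cv2.imread("pics/top0.png")
a=cv2.resize(s[95:280,90:425],None,fx=2.3,fy=2.3,interpolation=3);cv2.imwrite("pics/s1.png",a)
a=cv2.resize(t[120:280,110:410],None,fx=2.6,fy=2.6,interpolation=3);cv2.imwrite("pics/t1.png",a)
E
```

```text
(no output)
```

View pics/s1.png

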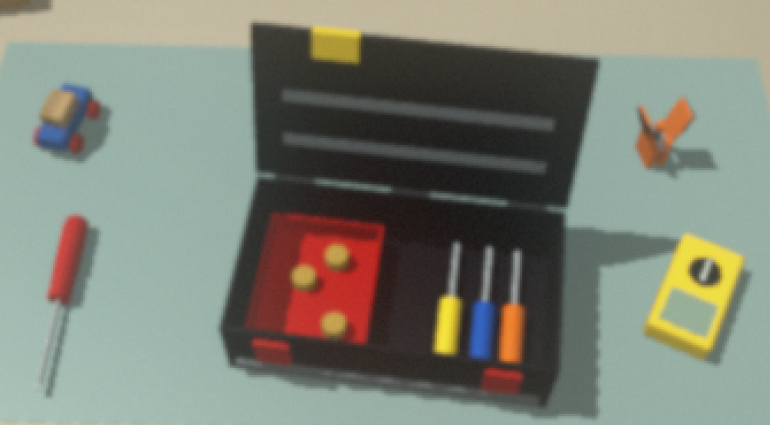

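View pics/t1.png

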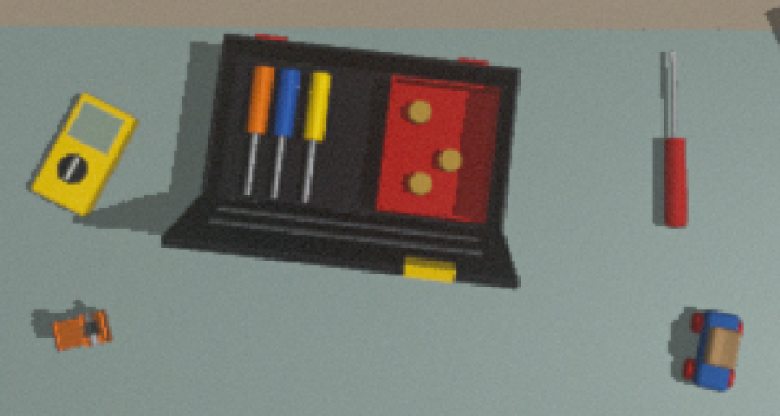

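View pics/wrist0.png

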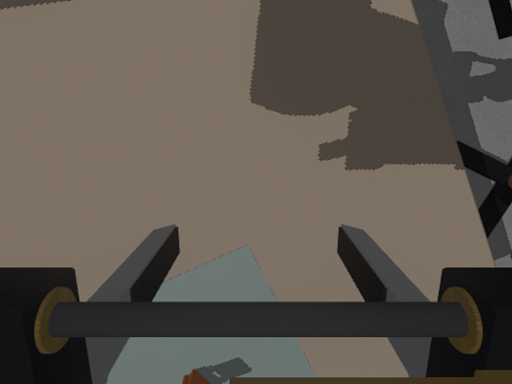

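```bash
cat > fit.py <<'E'
from h import *
from scipy.optimize import least_squares
class D(dict):pass
def load(n): 
    f=np.load(n); return {k:f[k] for k in f.files}
cs,ct=load("scene0.npz"),load("top0.npz")
def box2w(p,P):
    x,y,a=p[:3]; return np.atleast_2d(P)@R.from_euler('z',a).as_matrix().T+[x,y,0]
def lidpt(th,r,y,n=0): # r from hinge, n normal (lid z)
    # box frame: lid dir at 0 = -x; at 90 = +z ; normal lid z at 90 = +x, at 0 = +z
    return np.array([90-r*np.cos(th)+n*np.sin(th), y, 90+r*np.sin(th)+n*np.cos(th)])
S=lambda u,v:(90+u/2.3-.3,95+v/2.3-.3); T=lambda u,v:(110+u/2.6-.3,120+v/2.6-.3)
def model(p):
    th=p[3]
    # scene: front-corner top of box, inner lid corners; 
    Ps=[(-90,160,85),(-90,-160,85),lidpt(th,170,160,-5),lidpt(th,170,-160,-5),lidpt(th,170,102,-5),lidpt(th,170,58,-5),lidpt(th,143,102,-5),lidpt(th,143,58,-5)]
    Pt=[(-90,160,85),(-90,-160,85),lidpt(th,170,160,5),lidpt(th,170,-160,5),lidpt(th,170,102,5),lidpt(th,170,58,5)]
    return proj(cs,box2w(p,Ps)),proj(ct,box2w(p,Pt))
os_=np.array([S(222,328),S(552,375),S(252,23),S(598,60),S(312,27),S(361,33),S(311,58),S(360,64)])
ot=np.array([T(520,68),T(224,35),T(518,287),T(162,245),T(455,282),T(403,276)])
def res(p):
    a,b=model(p); return np.r_[(a-os_).ravel(),(b-ot).ravel()]
r=least_squares(res,[520,0,np.pi,1.88],loss='soft_l1')
if __name__=="__main__":
    np.set_printoptions(precision=2,suppress=True)
    print(r.x, r.x[2]-np.pi); print(res(r.x).reshape(-1,2))
    p=r.x
    print("mark",box2w(p,lidpt(p[3],170,80))," rim",box2w(p,lidpt(p[3],170,0)))
    for c,n in((cs,"scene"),(ct,"top")):
        for t in ["clamp"]:
            pass
    a=cv2.resize(cs["img"][130:175,355:400],None,fx=12,fy=12,interpolation=3);b=cv2.resize(ct["img"][228:268,120:165],None,fx=12,fy=12,interpolation=3)
    cv2.imwrite("pics/cl_s.png",a);cv2.imwrite("pics/cl_t.png",b)
E
python3 fit.py
```

```text
[686.12  22.57   3.02 -29.53] -0.11859517246331164
[[-2.37 -0.17]
 [ 2.87 -1.27]
 [-1.53  0.46]
 [ 0.66  0.96]
 [-0.5   1.67]
 [-1.07  1.31]
 [-0.12 -0.45]
 [-1.09 -0.81]
 [ 0.12  0.08]
 [-0.37 -1.32]
 [-0.49  1.43]
 [-1.27  0.29]
 [-1.29  0.21]
 [-0.26  0.13]]
mark [[535.48 -40.05 251.8 ]]  rim [[544.95  39.39 251.8 ]]
```

```bash
python3 -c "
import cv2,numpy as np
a=cv2.imread('pics/cl_s.png');b=cv2.imread('pics/cl_t.png');a=a[:480]
cv2.imwrite('pics/cl.png',cv2.resize(np.hstack([a,b]),None,fx=.74,fy=.74))"
```

```text
(no output)
```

View pics/cl.png

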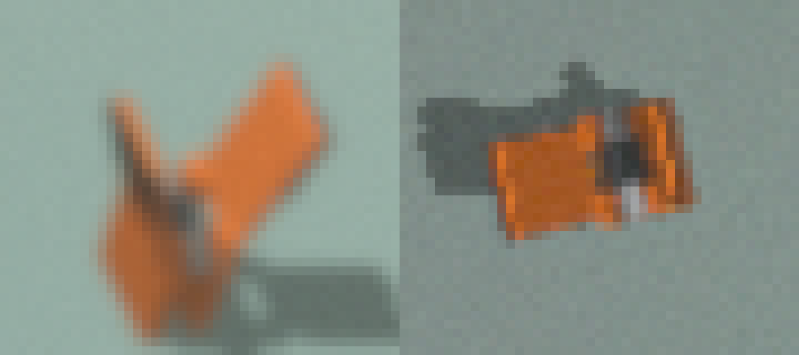

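```bash
python3 - <<'E'
from fit import *
np.set_printoptions(precision=1,suppress=True)
k=8.88
t=lambda u,v:(120-.5+(u-400)/k+.05,228-.5+v/k)
s=lambda u,v:(355-.5+u/k,130-.5+v/k)
Pt=[t(492,143),t(513,238),t(692,205),t(672,98)]
W=onz(ct,Pt,82);print(W,W.mean(0))
W2=onz(cs,[s(108,98),s(135,97),s(285,60),s(327,135)],82);print(W2,"scene",W2[2:].mean(0))
# mid right handle top edge & left
print(tri([ct,cs],[t(492,143),s(285,60)]),tri([ct,cs],[t(513,238),s(327,135)]))
d=W[2]-W[1];print(d,np.degrees(np.arctan2(d[1],d[0])))
d=W[3]-W[0];print(d,np.degrees(np.arctan2(d[1],d[0])))
d=W[1]-W[0];print(d,np.degrees(np.arctan2(d[1],d[0])));d=W[2]-W[3];print(d,np.degrees(np.arctan2(d[1],d[0])))
E
```

```text
[[485.6 341.6  82. ]
 [457.  334.1  82. ]
 [467.2 280.1  82. ]
 [499.4 287.3  82. ]] [477.3 310.8  82. ]
[[472.9 283.   82. ]
 [472.4 290.7  82. ]
 [457.4 335.6  82. ]
 [484.8 343.3  82. ]] scene [471.1 339.5  82. ]
(array([486.3, 326.6, 116.1]), [np.float64(4.442777985270079), np.float64(4.442777985270104)]) (array([455.6, 351.3,  46.2]), [np.float64(6.340800178698473), np.float64(6.340800178698388)])
[ 10.2 -54.    0. ] -79.29390683989295
[ 13.9 -54.3   0. ] -75.6460671825662
[-28.5  -7.5   0. ] -165.24906489193248
[-32.2  -7.2   0. ] -167.42874734704873
```

Request:
drive_tool(motion=[{"delta_pos":[-1.27,4.27,0.5],"dr":[0,0,0],"gripper":0},{"delta_pos":[-1.27,4.27,0.5],"dr":[0,0,0],"gripper":0},{"delta_pos":[-1.27,4.27,0.5],"dr":[0,0,0],"gripper":0},{"delta_pos":[-1.27,4.27,0.5],"dr":[0,0,0],"gripper":0},{"delta_pos":[-1.27,4.27,0.5],"dr":[0,0,0],"gripper":0},{"delta_pos":[-1.27,4.27,0.5],"dr":[0,0,0],"gripper":0},{"delta_pos":[-1.27,4.27,0.5],"dr":[0,0,0],"gripper":0},{"delta_pos":[0,0,0],"dr":[0,0,-0.134],"gripper":0},{"delta_pos":[0,0,0],"dr":[0,0,-0.134],"gripper":0},{"delta_pos":[0,0,0],"dr":[0,0,-0.134],"gripper":0},{"delta_pos":[0,0,0],"dr":[0,0,-0.134],"gripper":0},{"delta_pos":[0,0,0],"dr":[0,0,-0.134],"gripper":0}])

```text
time_s: 2.4
ee_pos: [477.9, 312.1, 170.5]
tcp_rot: [-0.0, 0.62, 0.785, 0.0]
force: [0.1, 1.3, 0.5]
gripper_width: 93.7
```

```bash
python3 - <<'E'
from h import *
np.set_printoptions(precision=3,suppress=True)
s=observe();print(s["time_s"],s["ee_pos"],s["tcp_rot"],s["joint_pos"]);print(R.from_quat(s["tcp_rot"],scalar_first=True).as_matrix())
c=camera("wrist");cv2.imwrite("pics/w1.png",c["img"]);np.savez("w1.npz",**{k:c[k] for k in("img","mtx","extrinsics")})
print([(d["extent"],d["confidence"]) for d in spot_in("clamp",c)][:2])
P=[[477,311,82],[477,311,0]];print(proj(c,P))
E
```

```text
2.4 [477.854 312.057 170.464] [-0.     0.62   0.785  0.   ] [ 0.457  0.291  1.572  0.     1.278 -1.349]
[[-0.232  0.973  0.   ]
 [ 0.973  0.232  0.   ]
 [ 0.     0.    -1.   ]]
[([231.4, 161.2, 292.9, 217.2], 0.89)]
[[256.795 198.694]
 [257.083 179.637]]
```

View pics/w1.png

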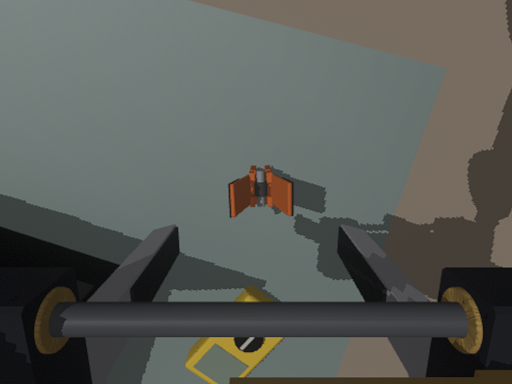

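```bash
python3 -c "
import cv2
a=cv2.imread('pics/w1.png')[150:230,210:310];cv2.imwrite('pics/w1z.png',cv2.resize(a,None,fx=7,fy=7,interpolation=2))"
```

```text
(no output)
```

View pics/w1z.png

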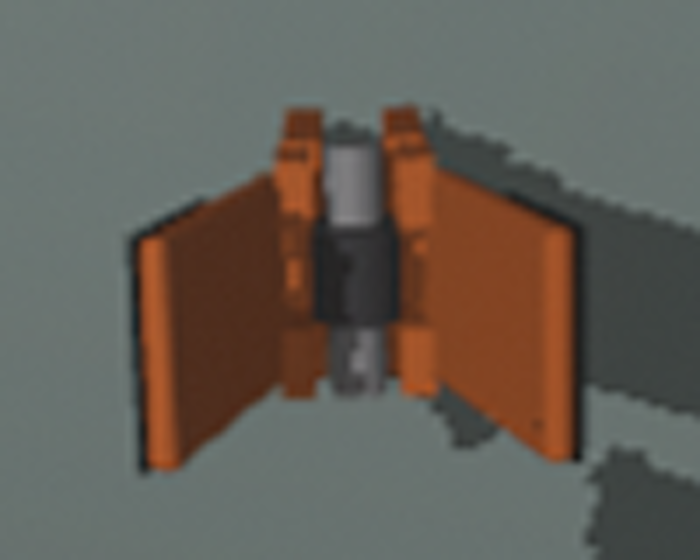

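Request:
drive_tool(motion=[{"delta_pos":[0.3,0,3],"dr":[0,0,0],"gripper":0},{"delta_pos":[0,0,3],"dr":[0,0,0],"gripper":0},{"delta_pos":[0,0,3],"dr":[0,0,0],"gripper":0},{"delta_pos":[0,0,2],"dr":[0,0,0],"gripper":0},{"delta_pos":[0,0,1.1],"dr":[0,0,0],"gripper":0},{"delta_pos":[0,0,0],"dr":[0,0,0],"gripper":0},{"delta_pos":[0,0,0],"dr":[0,0,0],"gripper":0.4},{"delta_pos":[0,0,0],"dr":[0,0,0],"gripper":0.4}], force=30)

```text
time_s: 3.3
ee_pos: [478.1, 315.6, 50.8]
tcp_rot: [0.001, 0.622, 0.783, 0.001]
force: [0.1, 0.1, -0.0]
gripper_width: 81.6
```

```bash
python3 - <<'E'
from h import *
c=camera("wrist");cv2.imwrite("pics/w2.png",c["img"])
print(observe())
E
```

```text
{'time_s': 3.35, 'joint_pos': array([ 4.61955875e-01,  3.97825956e-01,  1.73708634e+00,  3.47202840e-05,
        1.00396816e+00, -1.33768396e+00]), 'joint_vel': array([ 0.00083872, -0.00019431,  0.00601177,  0.00079574, -0.0013836 ,
       -0.00107567]), 'joint_efforts': array([-8.90489988e-03, -4.26192462e+01, -1.90886056e+01,  1.51042626e-03,
        7.14211073e-02,  4.09843677e-03]), 'ee_pos': array([478.04199918, 315.54981758,  50.7994625 ]), 'tcp_rot': array([5.61718813e-04, 6.21757737e-01, 7.83208451e-01, 1.23437811e-03]), 'force': array([-0.4179484 , -0.06572519, -1.18905416]), 'ft_torque': array([ 0.05963528,  0.03614649, -0.04985468]), 'gripper_width': 77.72572770765979}
```

View pics/w2.png

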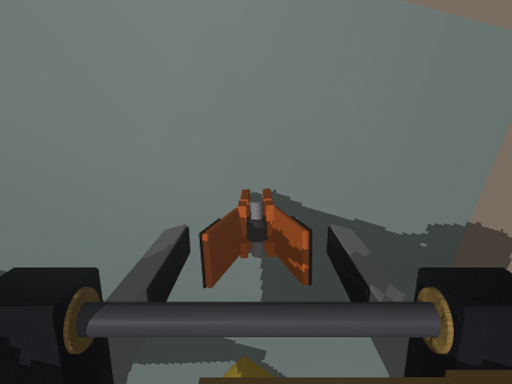

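Request:
drive_tool(motion=[{"delta_pos":[0,0,0.1],"dr":[0,0,0],"gripper":1},{"delta_pos":[0,0,0],"dr":[0,0,0],"gripper":1},{"delta_pos":[0,0,0],"dr":[0,0,0],"gripper":1},{"delta_pos":[0,0,0],"dr":[0,0,0],"gripper":1},{"delta_pos":[0,0,0],"dr":[0,0,0],"gripper":1},{"delta_pos":[0,0,0],"dr":[0,0,0],"gripper":1},{"delta_pos":[0,0,0],"dr":[0,0,0],"gripper":1},{"delta_pos":[0,0,0],"dr":[0,0,0],"gripper":1}], force=30)

```text
time_s: 4.15
ee_pos: [479.0, 314.2, 50.9]
tcp_rot: [0.002, 0.621, 0.784, 0.001]
force: [-1.1, -3.5, 12.4]
gripper_width: 23.5
```

```bash
python3 - <<'E'
from h import *
c=camera("wrist");cv2.imwrite("pics/w3.png",c["img"])
E
```

```text
(no output)
```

View pics/w3.png

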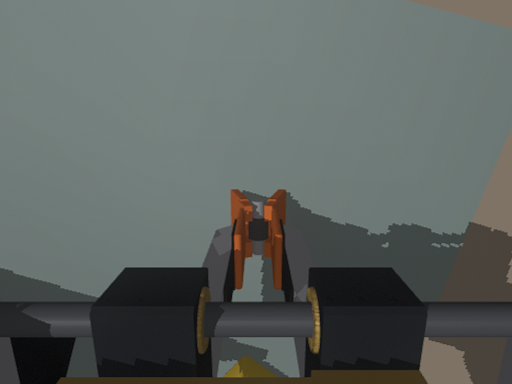

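Request:
drive_tool(motion=[{"delta_pos":[0,0,-1],"dr":[0,0,0],"gripper":1},{"delta_pos":[0,0,-3],"dr":[0,0,0],"gripper":1},{"delta_pos":[0,0,-4],"dr":[0,0,0],"gripper":1},{"delta_pos":[0,0,-4],"dr":[0,0,0],"gripper":1},{"delta_pos":[0,0,-4],"dr":[0,0,0],"gripper":1},{"delta_pos":[0,0,-4],"dr":[0,0,0],"gripper":1},{"delta_pos":[0,0,-4],"dr":[0,0,0],"gripper":1},{"delta_pos":[0,0,-4],"dr":[0,0,0],"gripper":1},{"delta_pos":[0,0,-3],"dr":[0,0,0],"gripper":1},{"delta_pos":[0,0,-1],"dr":[0,0,0],"gripper":1},{"delta_pos":[0,0,0],"dr":[0,0,0],"gripper":1}])

```text
time_s: 5.3
ee_pos: [477.3, 315.4, 369.5]
tcp_rot: [0.0, 0.622, 0.783, 0.001]
force: [1.1, -0.1, -1.8]
gripper_width: 23.5
```

```bash
cat > tgt.py <<'E'
from fit import *
p=r.x; th=p[3]%(2*np.pi)
Rb=R.from_euler('z',p[2]).as_matrix()
lx=Rb@[np.cos(th),0,-np.sin(th)]; lz=Rb@[np.sin(th),0,np.cos(th)]; ly=Rb@[0,1,0]
M=box2w(p,lidpt(th,170,80))[0]; RIM=box2w(p,lidpt(th,170,0))[0]
Rt=np.c_[-lz,np.cross(lx,-lz),lx]
def go(pt,Rt=Rt,s=None):
    s=s or observe(); Rc=R.from_quat(s["tcp_rot"],scalar_first=True).as_matrix()
    rv=R.from_matrix(Rc.T@Rt).as_rotvec(); d=np.asarray(pt)-s["ee_pos"]
    print("dpos in current tool cm",(Rc.T@d/10).round(2),"in target tool cm",(Rt.T@d/10).round(2),"rotvec",rv.round(3)); return rv
E
python3 - <<'E'
from tgt import *
np.set_printoptions(precision=3,suppress=True)
print(observe()["ee_pos"],observe()["gripper_width"]);print(M,lx,lz,ly,th)
go(M-110*lx)
c=camera("scene");cv2.imwrite("pics/s4.png",c["img"])
E
```

```text
[477.331 315.367 369.503] 23.46188615061386
[535.484 -40.05  251.796] [ 0.305 -0.036 -0.952] [-0.945  0.113 -0.307] [-0.118 -0.993  0.   ] 1.8827229036114481
dpos in current tool cm [-34.78  -5.59   1.26] in target tool cm [ 5.89 34.6   3.27] rotvec [-0.298  0.207  1.901]
```

View pics/s4.png

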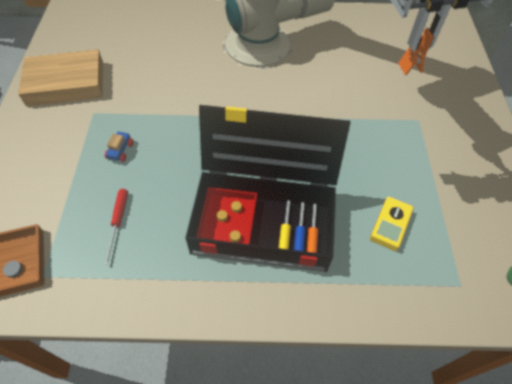

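Request:
drive_tool(motion=[{"delta_pos":[-4.35,-0.7,0.16],"dr":[0,0,0],"gripper":1},{"delta_pos":[-4.35,-0.7,0.16],"dr":[0,0,0],"gripper":1},{"delta_pos":[-4.35,-0.7,0.16],"dr":[0,0,0],"gripper":1},{"delta_pos":[-4.35,-0.7,0.16],"dr":[0,0,0],"gripper":1},{"delta_pos":[-4.35,-0.7,0.16],"dr":[0,0,0],"gripper":1},{"delta_pos":[-4.35,-0.7,0.16],"dr":[0,0,0],"gripper":1},{"delta_pos":[-4.35,-0.7,0.16],"dr":[0,0,0],"gripper":1},{"delta_pos":[-4.35,-0.7,0.16],"dr":[0,0,0],"gripper":1}])

```text
time_s: 6.15
ee_pos: [500.3, -38.0, 352.9]
tcp_rot: [-0.002, 0.622, 0.783, -0.001]
force: [0.3, -0.7, -0.7]
gripper_width: 23.7
```

Request:
drive_tool(motion=[{"delta_pos":[0,0,0],"dr":[-0.0213,0.0148,0.1358],"gripper":1},{"delta_pos":[0,0,0],"dr":[-0.0213,0.0148,0.1358],"gripper":1},{"delta_pos":[0,0,0],"dr":[-0.0213,0.0148,0.1358],"gripper":1},{"delta_pos":[0,0,0],"dr":[-0.0213,0.0148,0.1358],"gripper":1},{"delta_pos":[0,0,0],"dr":[-0.0213,0.0148,0.1358],"gripper":1},{"delta_pos":[0,0,0],"dr":[-0.0213,0.0148,0.1358],"gripper":1},{"delta_pos":[0,0,0],"dr":[-0.0213,0.0148,0.1358],"gripper":1},{"delta_pos":[0,0,0],"dr":[-0.0213,0.0148,0.1358],"gripper":1},{"delta_pos":[0,0,0],"dr":[-0.0213,0.0148,0.1358],"gripper":1},{"delta_pos":[0,0,0],"dr":[-0.0213,0.0148,0.1358],"gripper":1},{"delta_pos":[0,0,0],"dr":[-0.0213,0.0148,0.1358],"gripper":1},{"delta_pos":[0,0,0],"dr":[-0.0213,0.0148,0.1358],"gripper":1}])

```text
time_s: 7.35
ee_pos: [500.1, -36.3, 352.4]
tcp_rot: [0.008, 0.988, 0.075, 0.136]
force: [0.3, 0.0, -0.4]
gripper_width: 23.5
```

Request:
drive_tool(motion=[{"delta_pos":[0,0,0],"dr":[-0.0213,0.0148,0.1358],"gripper":1},{"delta_pos":[0,0,0],"dr":[-0.0213,0.0148,0.1358],"gripper":1},{"delta_pos":[0,0,0],"dr":[0,0,0],"gripper":1},{"delta_pos":[0,0,0],"dr":[0,0,0],"gripper":1}])

```text
time_s: 7.75
ee_pos: [500.7, -36.2, 353.7]
tcp_rot: [0.01, 0.987, -0.057, 0.152]
force: [-0.4, 0.7, -1.7]
gripper_width: 23.4
```

```bash
python3 - <<'E'
from tgt import *
np.set_printoptions(precision=3,suppress=True)
s=observe();print(s["ee_pos"],s["gripper_width"],s["joint_pos"],s["force"])
go(M-78*lx)
for n in("scene","top","wrist"):
    c=camera(n);cv2.imwrite(f"pics/{n}5.png",c["img"]);np.savez(f"{n}5.npz",**{k:c[k] for k in("img","mtx","extrinsics")})
    print(n,"TCP",proj(c,s["ee_pos"]),"M",proj(c,M), "clamp",[d["extent"] for d in spot_in("clamp",c)][:1])
s=cv2.imread("pics/scene5.png")[30:180,180:380];t=cv2.imread("pics/top5.png")[130:280,170:370]
cv2.imwrite("pics/st5.png",np.hstack([cv2.resize(x,(400,300),interpolation=2) for x in(s,t)]))
E
```

```text
[500.721 -36.183 353.732] 23.437896829862776 [-0.239 -0.072  1.593  0.037  1.317 -0.127] [-0.403  0.65  -1.741]
dpos in current tool cm [ 0.22 -0.03  2.97] in target tool cm [ 0.2  -0.03  2.98] rotvec [0.    0.005 0.003]
scene TCP [[236.797  57.722]] M [[235.596 108.111]] clamp [[228.4, 39.6, 246.9, 89.0]]
top TCP [[274.77  241.626]] M [[274.202 225.109]] clamp [[171.6, 130.7, 308.5, 228.1]]
wrist TCP [[255.288 238.472]] M [[258.506 194.258]] clamp [[229.5, 184.9, 288.2, 287.3]]
```

View pics/st5.png

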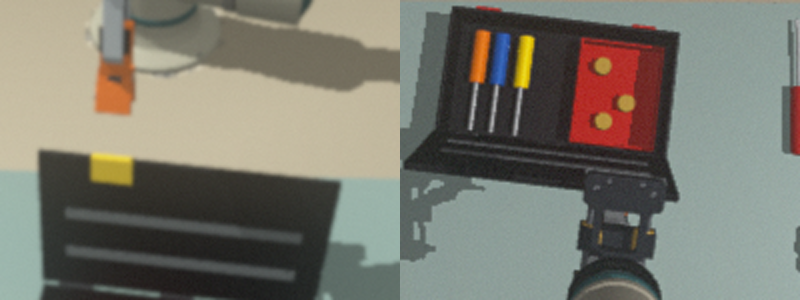

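View pics/wrist5.png

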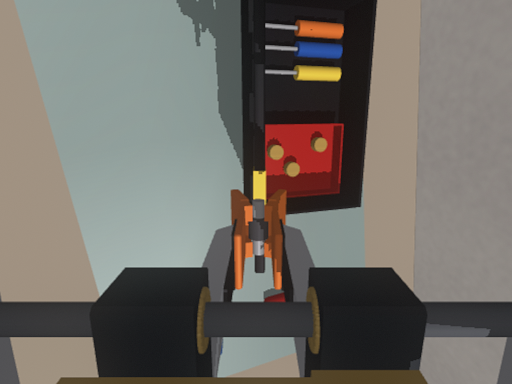

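```bash
python3 - <<'E'
from tgt import *
from fit import load
np.set_printoptions(precision=1,suppress=True)
e=observe()["ee_pos"]; c=load("scene5.npz")
for d in (35,40,45,50,55): print(d,proj(c,[e+d*lx-g*lz for g in (0,14,18)]).ravel())
for d in (12,16,20): print("pivot",d, proj(load("wrist5.npz"),e+d*lx))
w=load("wrist5.npz")
for d in (35,40,45,50,55): print(d,proj(w,[e+d*lx-g*lz+h*ly for g in (14,18) for h in(-18,18)]).ravel())
a=c["img"][30:120,215:260];b=w["img"][160:300,215:305]
cv2.imwrite("pics/z5.png",np.hstack([cv2.resize(a,(360,720),interpolation=2)[:560],cv2.resize(b,(360,560),interpolation=2)]))
E
```

```text
35 [236.   74.5 234.9  77.4 234.5  78.3]
40 [236.   76.9 234.8  79.8 234.5  80.7]
45 [235.9  79.3 234.8  82.2 234.4  83.1]
50 [235.9  81.6 234.7  84.6 234.4  85.4]
55 [235.8  83.9 234.7  86.9 234.3  87.8]
pivot 12 [[257.9 232.9]]
pivot 16 [[257.9 230.6]]
pivot 20 [[257.9 228.5]]
35 [278.5 196.  277.6 245.2 284.3 196.  283.3 245.2]
40 [278.  194.3 277.2 242.5 283.8 194.3 282.8 242.5]
45 [277.6 192.6 276.8 239.8 283.2 192.6 282.3 239.9]
50 [277.2 190.9 276.5 237.3 282.7 190.9 281.8 237.3]
55 [276.8 189.4 276.1 234.9 282.2 189.4 281.3 234.9]
```

View pics/z5.png

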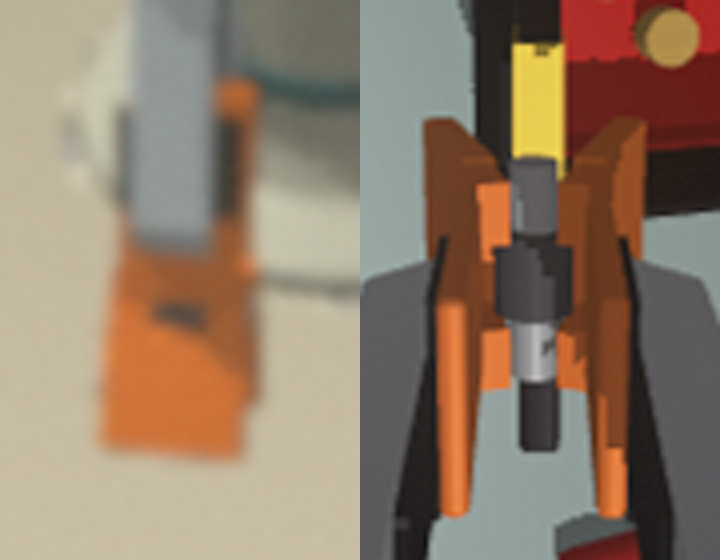

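Request:
drive_tool(motion=[{"delta_pos":[0.2,0,2],"dr":[0,0,0],"gripper":1},{"delta_pos":[0,0,2],"dr":[0,0.005,0],"gripper":1},{"delta_pos":[0,0,1],"dr":[0,0,0],"gripper":1},{"delta_pos":[0,0,0],"dr":[0,0,0],"gripper":1}])

```text
time_s: 8.45
ee_pos: [518.1, -38.6, 307.0]
tcp_rot: [0.01, 0.986, -0.059, 0.155]
force: [0.1, 0.5, -1.2]
gripper_width: 23.6
```

```bash
python3 - <<'E'
from tgt import *
np.set_printoptions(precision=3,suppress=True)
s=observe();print(s["ee_pos"],s["gripper_width"],s["force"])
go(M-29*lx)
c=camera("scene");w=camera("wrist")
print(proj(w,M))
a=c["img"][30:120,215:260];b=w["img"][160:300,215:305]
cv2.imwrite("pics/z6.png",np.hstack([cv2.resize(a,(360,720),interpolation=2)[160:],cv2.resize(b,(360,560),interpolation=2)]))
E
```

```text
[518.054 -38.633 306.961] 23.609318745812963 [ 0.133  0.493 -1.22 ]
dpos in current tool cm [-0.03 -0.07  2.89] in target tool cm [-0.03 -0.07  2.89] rotvec [ 0.001  0.    -0.   ]
[[255.732 210.029]]
```

View pics/z6.png

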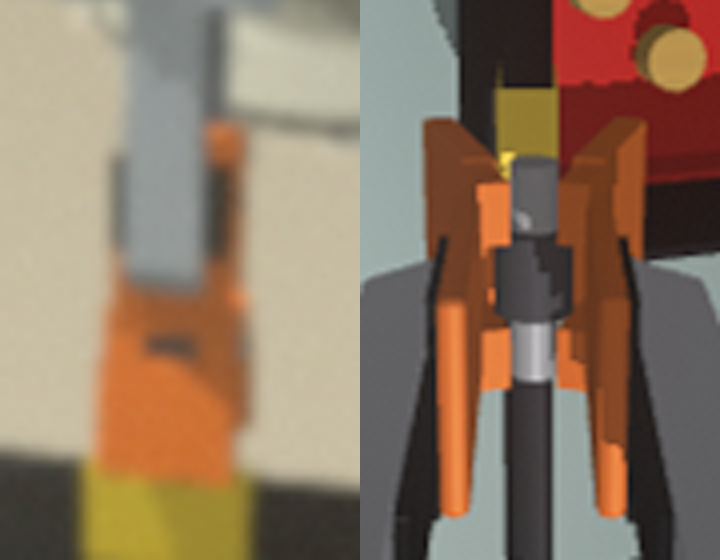

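Request:
drive_tool(motion=[{"delta_pos":[-0.1,0,0.5],"dr":[0,0,0],"gripper":1},{"delta_pos":[0,0,0.6],"dr":[0,0,0],"gripper":1},{"delta_pos":[0,0,0.6],"dr":[0,0,0],"gripper":1},{"delta_pos":[0,0,0.6],"dr":[0,0,0],"gripper":1},{"delta_pos":[0,0,0.6],"dr":[0,0,0],"gripper":1},{"delta_pos":[0,0,0],"dr":[0,0,0],"gripper":1},{"delta_pos":[0,0,0],"dr":[0,0,0],"gripper":1}])

```text
time_s: 9.25
ee_pos: [526.7, -39.7, 280.5]
tcp_rot: [0.01, 0.986, -0.059, 0.156]
force: [0.2, 0.9, 0.5]
gripper_width: 23.5
```

```bash
python3 - <<'E'
from tgt import *
np.set_printoptions(precision=3,suppress=True)
s=observe();print(s["ee_pos"],s["gripper_width"],s["force"])
go(M-29*lx)
c=camera("scene");w=camera("wrist")
print(proj(w,M))
a=c["img"][50:140,215:260];b=w["img"][160:300,215:305]
cv2.imwrite("pics/z7.png",np.hstack([cv2.resize(a,(360,720),interpolation=2)[160:],cv2.resize(b,(360,560),interpolation=2)]))
E
```

```text
[526.662 -39.677 280.538] 23.460733903363096 [0.183 0.861 0.49 ]
dpos in current tool cm [-0.04 -0.07  0.11] in target tool cm [-0.04 -0.07  0.11] rotvec [ 0.001 -0.003 -0.   ]
[[256.38  222.165]]
```

View pics/z7.png

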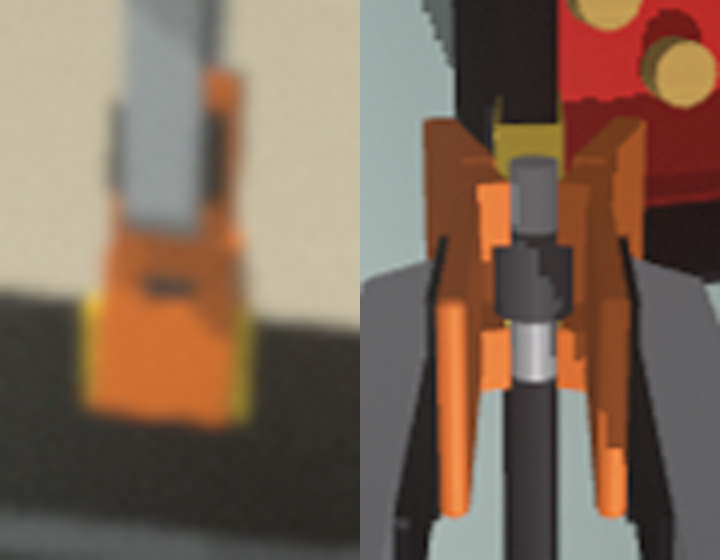

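Request:
drive_tool(motion=[{"delta_pos":[0,0,0],"dr":[0,0,0],"gripper":0},{"delta_pos":[0,0,0],"dr":[0,0,0],"gripper":0},{"delta_pos":[0,0,0],"dr":[0,0,0],"gripper":0},{"delta_pos":[0,0,0],"dr":[0,0,0],"gripper":0},{"delta_pos":[0,0,0],"dr":[0,0,0],"gripper":0},{"delta_pos":[0,0,0],"dr":[0,0,0],"gripper":0},{"delta_pos":[0,0,0],"dr":[0,0,0],"gripper":0},{"delta_pos":[0,0,0],"dr":[0,0,0],"gripper":0},{"delta_pos":[0,0,0],"dr":[0,0,0],"gripper":0},{"delta_pos":[0,0,0],"dr":[0,0,0],"gripper":0},{"delta_pos":[0,0,0],"dr":[0,0,0],"gripper":0},{"delta_pos":[0,0,0],"dr":[0,0,0],"gripper":0}])

```text
time_s: 10.55
ee_pos: [526.7, -39.7, 280.8]
tcp_rot: [0.01, 0.986, -0.059, 0.157]
force: [-1.0, -0.3, 0.0]
gripper_width: 94.1
```

```bash
python3 - <<'E'
from tgt import *
np.set_printoptions(precision=3,suppress=True)
s=observe();print(s["ee_pos"],s["gripper_width"],s["force"])
c=camera("scene");w=camera("wrist")
a=c["img"][50:140,215:260]
cv2.imwrite("pics/z8.png",np.hstack([cv2.resize(a,(300,600),interpolation=2)[:384],w["img"][:,:490]]))
E
```

```text
[526.672 -39.657 280.795] 94.1074026432848 [-1.027 -0.304  0.011]
```

View pics/z8.png

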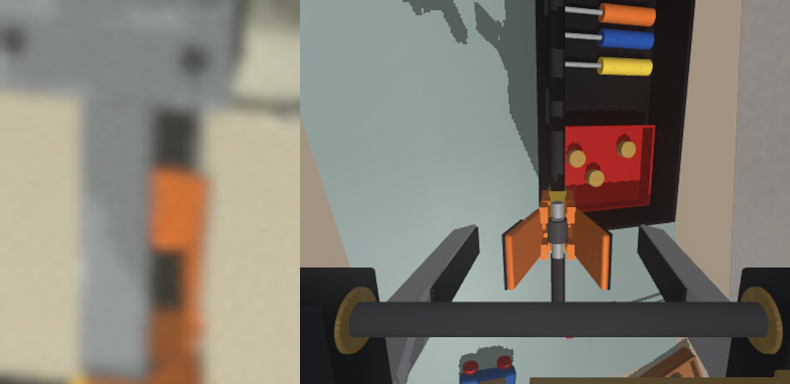

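Request:
drive_tool(motion=[{"delta_pos":[0,0,-1],"dr":[0,0,0],"gripper":0},{"delta_pos":[0,0,-2],"dr":[0,0,0],"gripper":0},{"delta_pos":[0,0,-3],"dr":[0,0,0],"gripper":0},{"delta_pos":[0,0,-3],"dr":[0,0,0],"gripper":0},{"delta_pos":[0,0,0],"dr":[0,0,0],"gripper":0},{"delta_pos":[0,-3,0],"dr":[0,0,0],"gripper":0},{"delta_pos":[0,-4,0],"dr":[0,0,0],"gripper":0},{"delta_pos":[0,-3,0],"dr":[0,0,0],"gripper":0},{"delta_pos":[0,0,0],"dr":[0,0,0],"gripper":0}])

```text
time_s: 11.55
ee_pos: [510.7, 66.3, 365.3]
tcp_rot: [0.009, 0.986, -0.056, 0.156]
force: [-0.2, -0.2, -0.9]
gripper_width: 93.7
```

```bash
python3 - <<'E'
from tgt import *
np.set_printoptions(precision=3,suppress=True)
s=observe();print(s["ee_pos"],s["gripper_width"],s["force"])
G=RIM-20*ly
go(G); print(G)
for n in("scene","wrist"):
    c=camera(n);cv2.imwrite(f"pics/{n}9.png",c["img"]);np.savez(f"{n}9.npz",**{k:c[k] for k in("img","mtx","extrinsics")})
    print(n,"G",proj(c,[G,M,M+20*lx,M-60*lx]), "clamp",[d["extent"] for d in spot_in("clamp",c)][:1])
a=cv2.imread("pics/scene9.png")[60:190,180:370];b=cv2.imread("pics/wrist9.png")
cv2.imwrite("pics/z9.png",np.hstack([cv2.resize(a,(400,274),interpolation=2),cv2.resize(b,(365,274))]))
E
```

```text
[510.702  66.295 365.349] 93.6975018106142 [-0.236 -0.157 -0.877]
dpos in current tool cm [ 0.03  0.28 11.95] in target tool cm [ 0.05  0.27 11.95] rotvec [-0.001 -0.002  0.004]
[547.316  59.247 251.796]
scene G [[282.868 113.238]
 [235.596 108.111]
 [235.398 116.544]
 [236.225  81.283]] clamp [[227.2, 75.3, 248.1, 121.1]]
wrist G [[257.535 191.945]
 [257.36  286.61 ]
 [257.319 277.067]
 [257.52  323.331]] clamp [[227.9, 259.8, 289.6, 338.0]]
```

View pics/z9.png

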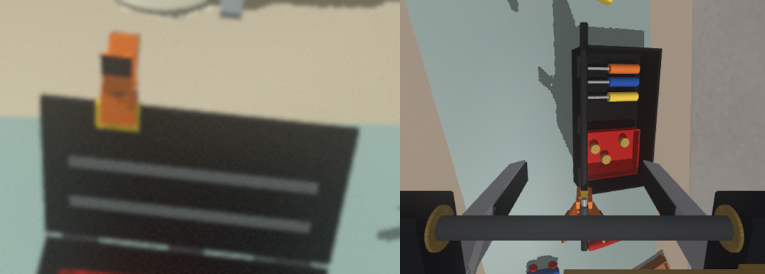

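Request:
drive_tool(motion=[{"delta_pos":[0,0,3],"dr":[0,0,0],"gripper":0},{"delta_pos":[0,0,3],"dr":[0,0,0],"gripper":0},{"delta_pos":[0,0,3],"dr":[0,0,0],"gripper":0},{"delta_pos":[0,0,2.5],"dr":[0,0,0],"gripper":0},{"delta_pos":[0,0,1.7],"dr":[0,0,0],"gripper":0},{"delta_pos":[0,0,1],"dr":[0,0,0],"gripper":0},{"delta_pos":[0,0,0],"dr":[0,0,0],"gripper":0},{"delta_pos":[0,0,0],"dr":[0,0,0],"gripper":0.7},{"delta_pos":[0,0,0],"dr":[0,0,0],"gripper":0.7},{"delta_pos":[0,0,0],"dr":[0,0,0],"gripper":0.7},{"delta_pos":[0,0,0],"dr":[0,0,0],"gripper":0.7},{"delta_pos":[0,0,0],"dr":[0,0,0],"gripper":0.7}], force=20)

```text
time_s: 12.95
ee_pos: [554.6, 57.8, 231.8]
tcp_rot: [0.01, 0.986, -0.058, 0.157]
force: [-0.6, -0.1, -0.4]
gripper_width: 57.4
```

```bash
python3 - <<'E'
from tgt import *
np.set_printoptions(precision=3,suppress=True)
s=observe();print(s["ee_pos"],s["gripper_width"],s["force"])
go(RIM-20*ly+25*lx)
c=camera("wrist");cv2.imwrite("pics/w10.png",c["img"]);print(proj(c,RIM-20*ly))
E
```

```text
[554.636  57.776 231.751] 57.388980153300366 [-0.59  -0.081 -0.364]
dpos in current tool cm [-0.09 -0.06  0.36] in target tool cm [-0.09 -0.06  0.36] rotvec [ 0.001 -0.004  0.   ]
[[256.028 254.148]]
```

View pics/w10.png

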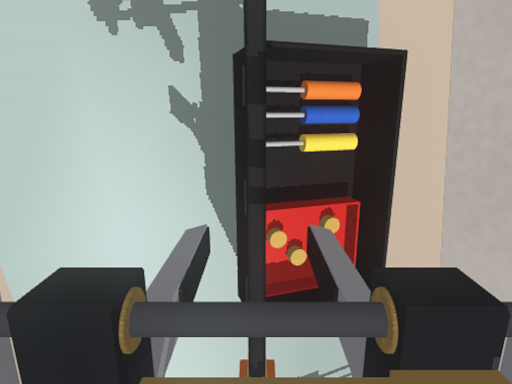

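Request:
drive_tool(motion=[{"delta_pos":[-0.1,0,0.7],"dr":[0,0,0],"gripper":0.7},{"delta_pos":[0,0,0],"dr":[0,0,0],"gripper":0.7},{"delta_pos":[0,0,0],"dr":[0,0,0],"gripper":1},{"delta_pos":[0,0,0],"dr":[0,0,0],"gripper":1},{"delta_pos":[0,0,0],"dr":[0,0,0],"gripper":1},{"delta_pos":[0,0,0],"dr":[0,0,0],"gripper":1},{"delta_pos":[0,0,0],"dr":[0,0,0],"gripper":1},{"delta_pos":[0,0,0],"dr":[0,0,0],"gripper":1},{"delta_pos":[0,0,0],"dr":[0,0,0],"gripper":1}], force=20)

```text
time_s: 13.9
ee_pos: [555.8, 57.5, 224.3]
tcp_rot: [0.01, 0.986, -0.059, 0.157]
force: [1.0, 0.3, 0.3]
gripper_width: 10.1
```

```bash
python3 - <<'E'
from tgt import *
np.set_printoptions(precision=3,suppress=True)
s=observe();print(s["ee_pos"],s["gripper_width"],s["force"])
go(RIM-20*ly+28*lx)
H=box2w(p,[90,0,90])[0]; Rc=R.from_quat(s["tcp_rot"],scalar_first=True).as_matrix()
v=Rc.T@(H-s["ee_pos"]);print("hinge in tool",v)
z=Rc[:,2];d=Rb.T@z; print("tool lid angle",np.arctan2(-d[2],d[0]), "pos angle",(lambda q:np.arctan2(q[2],-q[0]))(Rb.T@(s["ee_pos"]-H)))
print(Rc.T@ly)
E
```

```text
[555.789  57.51  224.348] 10.079767602150461 [0.961 0.302 0.33 ]
dpos in current tool cm [ 0.02 -0.07 -0.08] in target tool cm [ 0.02 -0.07 -0.08] rotvec [ 0.001 -0.003  0.   ]
hinge in tool [ -0.273  19.103 141.254]
tool lid angle 1.886201398555376 pos angle 1.8842790294190805
[-0.     1.     0.001]
```

Request:
drive_tool(motion=[{"delta_pos":[0.106,0,0],"dr":[0,-0.0075,0],"gripper":1},{"delta_pos":[0.212,0,0.0016],"dr":[0,-0.015,0],"gripper":1},{"delta_pos":[0.212,0,0.0016],"dr":[0,-0.015,0],"gripper":1},{"delta_pos":[0.212,0,0.0016],"dr":[0,-0.015,0],"gripper":1},{"delta_pos":[0.212,0,0.0016],"dr":[0,-0.015,0],"gripper":1},{"delta_pos":[0.212,0,0.0016],"dr":[0,-0.015,0],"gripper":1},{"delta_pos":[0.212,0,0.0016],"dr":[0,-0.015,0],"gripper":1},{"delta_pos":[0.212,0,0.0016],"dr":[0,-0.015,0],"gripper":1},{"delta_pos":[0.212,0,0.0016],"dr":[0,-0.015,0],"gripper":1},{"delta_pos":[0.212,0,0.0016],"dr":[0,-0.015,0],"gripper":1},{"delta_pos":[0.106,0,0],"dr":[0,-0.0075,0],"gripper":1},{"delta_pos":[0,0,0],"dr":[0,0,0],"gripper":1}])

```text
time_s: 15.1
ee_pos: [576.4, 55.2, 229.3]
tcp_rot: [0.005, 0.995, -0.059, 0.082]
force: [-3.2, 1.3, 2.7]
gripper_width: 9.8
```

```bash
cat > chk.py <<'E'
from tgt import *
np.set_printoptions(precision=3,suppress=True)
s=observe();print(s["time_s"],s["ee_pos"],s["gripper_width"],s["force"],s["ft_torque"])
H=box2w(p,[90,0,90])[0]; Rc=R.from_quat(s["tcp_rot"],scalar_first=True).as_matrix()
v=Rc.T@(H-s["ee_pos"]);print("hinge in tool",v)
z=Rc[:,2];d=Rb.T@z; print("tool lid angle",np.arctan2(-d[2],d[0]), "pos angle",(lambda q:np.arctan2(q[2],-q[0]))(Rb.T@(s["ee_pos"]-H)))
E
python3 chk.py
```

```text
15.1 [576.35   55.156 229.277] 9.776371245275595 [-3.231  1.251  2.674] [0.177 0.932 0.003]
hinge in tool [ -0.248  19.228 141.159]
tool lid angle 1.735261917281543 pos angle 1.733459082328516
```

Request:
drive_tool(motion=[{"delta_pos":[0.106,0,0],"dr":[0,-0.0075,0],"gripper":1},{"delta_pos":[0.212,0,0.0016],"dr":[0,-0.015,0],"gripper":1},{"delta_pos":[0.212,0,0.0016],"dr":[0,-0.015,0],"gripper":1},{"delta_pos":[0.212,0,0.0016],"dr":[0,-0.015,0],"gripper":1},{"delta_pos":[0.212,0,0.0016],"dr":[0,-0.015,0],"gripper":1},{"delta_pos":[0.212,0,0.0016],"dr":[0,-0.015,0],"gripper":1},{"delta_pos":[0.212,0,0.0016],"dr":[0,-0.015,0],"gripper":1},{"delta_pos":[0.212,0,0.0016],"dr":[0,-0.015,0],"gripper":1},{"delta_pos":[0.212,0,0.0016],"dr":[0,-0.015,0],"gripper":1},{"delta_pos":[0.212,0,0.0016],"dr":[0,-0.015,0],"gripper":1},{"delta_pos":[0.2,0,0],"dr":[0,-0.014,0],"gripper":1},{"delta_pos":[0.1,0,0],"dr":[0,-0.0075,0],"gripper":1}])

```text
time_s: 16.3
ee_pos: [599.3, 52.5, 231.0]
tcp_rot: [0.0, 0.998, -0.059, -0.0]
force: [-1.7, 3.0, -2.1]
gripper_width: 9.8
```

Request:
drive_tool(motion=[{"delta_pos":[0,0,0],"dr":[0,0,0],"gripper":1},{"delta_pos":[0,0,0],"dr":[0,0,0],"gripper":1},{"delta_pos":[0,0,0],"dr":[0,0,0],"gripper":1},{"delta_pos":[0,0,0],"dr":[0,0,0],"gripper":1}])

```text
time_s: 16.7
ee_pos: [598.8, 52.5, 231.0]
tcp_rot: [0.001, 0.998, -0.059, 0.001]
force: [-1.4, 3.5, -3.6]
gripper_width: 9.8
```

```bash
cat >> chk.py <<'E'
cs2,ct2,w=camera("scene"),camera("top"),camera("wrist")
for c,n in((cs2,"scene11"),(ct2,"top11"),(w,"wrist11")):
    np.savez(n+".npz",**{k:c[k] for k in("img","mtx","extrinsics")}); cv2.imwrite(f"pics/{n}.png",c["img"])
    for th2 in (1.50,1.571,1.64):
        print(n,th2,proj(c,box2w(p,[lidpt(th2,170,y,-5) for y in (160,-160,102,58)])).round(1).tolist())
a=cs2["img"][75:205,185:365];b=ct2["img"][130:260,165:345]
cv2.imwrite("pics/z11.png",np.vstack([cv2.resize(a,(415,300),interpolation=2),cv2.resize(b,(415,300),interpolation=2)]))
E
python3 chk.py
```

```text
16.7 [598.832  52.535 231.042] 9.803623043878373 [-1.382  3.531 -3.556] [0.493 0.577 0.099]
hinge in tool [  0.063  19.296 141.061]
tool lid angle 1.5719600181449342 pos angle 1.5723751284477214
scene11 1.5 [[190.7, 126.1], [350.4, 144.0], [219.1, 129.3], [240.7, 131.7]]
scene11 1.571 [[192.0, 121.4], [350.6, 139.1], [220.1, 124.5], [241.7, 126.9]]
scene11 1.64 [[193.2, 117.2], [350.7, 134.6], [221.2, 120.3], [242.6, 122.6]]
top11 1.5 [[312.5, 199.4], [174.6, 182.2], [287.4, 196.3], [268.4, 193.9]]
top11 1.571 [[312.0, 204.6], [173.8, 187.3], [286.9, 201.4], [267.8, 199.1]]
top11 1.64 [[311.4, 209.7], [173.1, 192.4], [286.3, 206.5], [267.2, 204.1]]
wrist11 1.5 [[284.4, 516.2], [300.6, -62.7], [286.3, 446.5], [288.0, 386.3]]
wrist11 1.571 [[265.7, 517.7], [270.5, -63.7], [266.3, 447.9], [266.8, 387.5]]
wrist11 1.64 [[247.5, 517.7], [240.9, -63.7], [246.7, 447.8], [246.0, 387.4]]
```

View pics/z11.png

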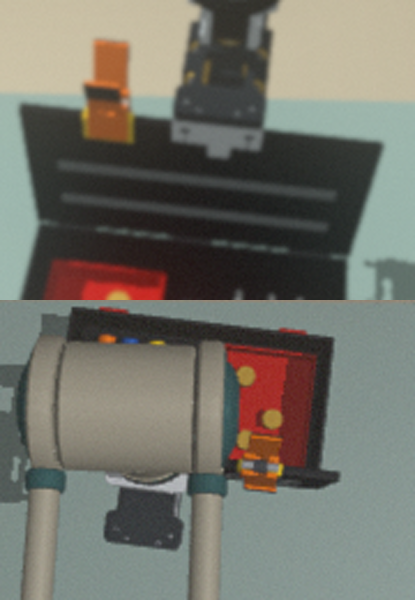

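View pics/wrist11.png

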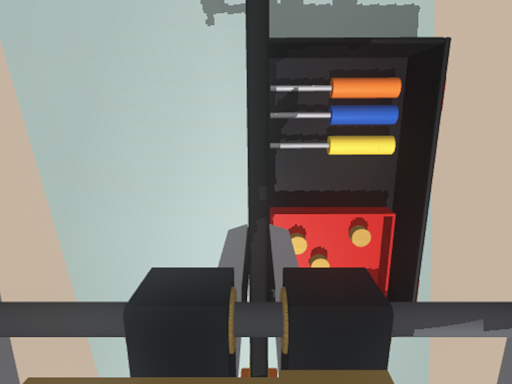

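```bash
python3 - <<'E'
from h import *
s=observe();print(s["joint_vel"].round(4),s["gripper_width"],s["ee_pos"]);print(finish_job())
E
```

```text
[ 0.0009  0.0011 -0.0018 -0.0017  0.0009 -0.0001] 9.71079170557142 [598.85294618  52.53253739 231.03993098]
the job is handed in; nothing more can be done
None
```

The clamp is clipped over the rim at the tape, and I handed the job in at about 17 s with the gripper holding the lid steady, straight up. `finish_job()` gives no verdict, so this rests on my own measurements.

- **Clamp:** I squeezed it open and pushed its jaws down over the rim at the tape. When I let go it clipped on by itself. In the pictures it sits centred on the tape, its mouth about 21 to 25 mm below the edge, with the fingers clear of it.
- **Lid:** I gripped it by the rim about 100 mm from the clamp with 20 N and swung it round its hinge.
    - The tool pose gives a final lid angle of 1.572 rad.
    - Subtracting the swing from the 1.88 rad stop gives 1.566 rad.
    - The rim corners in the scene image suggest about 1.59 rad. That disagrees a little, but all three are within 1.50 to 1.64 rad.
- **At hand-in:** The gripper was closed on the lid (finger opening 9.7 mm, lid 10 mm). The arm was practically still, with joint speeds under 0.002 rad/s, and the force on the tool was about 5 N.
- **Not checked:** I did not measure how hard the clamp pinches. I also did not re-measure the toy car, meter and screwdriver at the end, but the arm did not go near them.

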